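# Stand evidence tubes in the field-kit rack

## Task

Stand both evidence tubes from the sloped rest upright in the grey rack, cap up, each fully down on the bottom of its own pocket, and let go. One of the three pockets has a broken-off plug stuck deep inside, so feel for it and use the other two. Leave the rest of the kit on the table where it is.

Things in the scene. Friction and masses are not known exactly. Their poses are not given: they have to be found in the camera images.
- tube_a: White evidence tube, 160 mm long, 30 to 65 g: body 22 mm in diameter with a bevelled foot, grey round cap 28 mm in diameter on the last 40 mm. Origin at the centre of its foot, z axis from foot to cap. Starts in a cradle of the rest, axis 45 degrees above level, cap high and away from the robot; only its lower 94 mm lies in the cradle. In the rest's +y cradle.
- tube_b: White evidence tube, 160 mm long, 30 to 65 g: body 22 mm in diameter with a bevelled foot, grey round cap 28 mm in diameter on the last 40 mm. Origin at the centre of its foot, z axis from foot to cap. Starts in a cradle of the rest, axis 45 degrees above level, cap high and away from the robot; only its lower 94 mm lies in the cradle. In the rest's -y cradle.
- rest: Aluminium rest, fixed, foot 150 by 170 mm, on either side of the table. Two sloped open cradles 100 mm apart (y = +50 and -50 mm) rise along its +x at 45 degrees, each 94 mm long and 33 mm wide over its side cheeks, which reach up to about the tube's axis, with a stop at the tube's foot. Origin at the centre of its underside, z up.
- rack: Grey plastic rack, fixed, foot 90 by 210 mm, 95 mm tall. Three upright square pockets at y = -75, 0, +75 mm, x = 0, 28 mm wide inside, walls 4 mm. Origin at the centre of its underside, z up. In a clear pocket a tube's foot rests 10 mm above the table (85 mm below the rim), in the blocked one a fixed plug stops it 56 mm above the table.
- mouth0 (a point): Centre of the mouth of one pocket of the rack, at rim height (95 mm above the table); z axis up. One of the three pockets, not known which, is blocked. Numbered from the rack's -y end.
- mouth1 (a point): Centre of the mouth of one pocket of the rack, at rim height (95 mm above the table); z axis up. One of the three pockets, not known which, is blocked. Numbered from the rack's -y end.
- mouth2 (a point): Centre of the mouth of one pocket of the rack, at rim height (95 mm above the table); z axis up. One of the three pockets, not known which, is blocked. Numbered from the rack's -y end.
- jar: Bystander: squat powder jar, 56 mm wide, 70 mm tall. Origin at the centre of its underside. Leave alone.
- tape_a: Bystander: roll of tape lying flat, 100 mm wide, 48 mm tall. Origin at the centre of its underside. Leave alone.
- tape_b: Bystander: thinner roll of tape lying flat, 82 mm wide, 25 mm tall. Origin at the centre of its underside. Leave alone.
- torch: Bystander: dark metal torch lying flat, 137 mm long, 34 mm tall. Origin at the centre of its underside. Leave alone.
- rule: Bystander: flat white L-shaped scale rule, 160 by 93 mm, 4 mm thick. Origin at the centre of its underside. Leave alone.
- camera: Bystander: black camera, about 125 mm wide, 97 mm tall. Origin at the centre of its underside. Leave alone.
- brush: Bystander: dusting brush lying flat, 180 mm long. Origin at the centre of its underside. Leave alone.

How it is judged:
At the end, for the whole second after the job is handed in: Each tube stands cap up (within 0.2 rad of upright) in a pocket of the rack, its foot within 11 mm of the pocket's axis and less than 20 mm above the rack's underside, at rest and released ((horizontal distance between tube_a and mouth0 below 0.011 m or horizontal distance between tube_a and mouth1 below 0.011 m or horizontal distance between tube_a and mouth2 below 0.011 m) and z of each of tube_a, tube_b in the frame of rack below 0.02 m and angle between each of tube_a, tube_b's own z axis and vertical below 0.2 rad and linear speed of each of tube_a, tube_b below 0.02 m/s and (horizontal distance between tube_b and mouth0 below 0.011 m or horizontal distance between tube_b and mouth1 below 0.011 m or horizontal distance between tube_b and mouth2 below 0.011 m)); the robot touches nothing.
It fails at once if a bystander (jar, tape rolls, torch, rule, camera or brush) is moved more than 30 mm (distance of any of jar, tape_a, tape_b, torch, rule, camera, brush from where it was at the start of the episode above 0.03 m).
It also fails if it takes over 72 s, if anything falls off the work surface, if the arm or the gripper's body presses on something with over 40 N, if the wrist force passes 120 N, or if a joint passes its speed limit or range.

## Robot

A 6-joint arm with a two-finger parallel gripper is mounted at the origin on the work surface. World frame = base frame: x ahead of the robot, y to its left, z up, the work surface at z = 0. Lengths are in m, angles in rad, forces in N, time in s.
With the tool pointing down it reaches from about 0.35 to 0.975 m from the base axis. Payload 4.9 kg.
Tool frame: the origin (TCP) lies midway between the tips of the shut fingers; the grasp point (between the pads) lies manip.grip_depth behind it (manip.grip_depth is the distance from the TCP to the grasp point, in m); z points along the fingers, x is the direction in which the jaws open and shut, and the axes are right-handed (so a half turn about z gives the same grasp; the last joint's range is limited). The gripper opens to 85 mm and grips with 20 to 120 N. Pads are 22 mm wide; open, the fingers measure 114 mm over their backs; the gripper's body (76 mm by 85 mm) begins 54 mm behind the grasp point. The pads swing forward as they close: fully open they stand 13 mm farther back than shut.
Start: joints at [-1.334, 0.053, 1.613, -0, 1.476, -0.119], TCP at [0.218, -0.586, 0.231] pointing down, gripper open.
Joint ranges: [-3.01, 3.01], [-1.01, 2.22], [0.06, 2.58], [-1.02, 4.17], [0.09, 2.62], [-3.14, 3.14]. Speed limits (rad/s): [2.57, 2.57, 3.14, 3.14, 3.14, 3.14].

## Interface

Orientations are given as a unit quaternion [w, x, y, z].
In Python, from plant import state, grab_frame, ticket, manip gives the robot as it stands.
- The arm moves only by the tool carry_out, never from a script. Its argument "moves" is a list that holds one entry, the list of rows, each a list of 7 numbers: the turn, a rotation vector about the tool's x, y, z each as a share of 5 degrees, from -1 to 1, then the shift along the tool's x, y, z each as a share of 0.04 m, from -1 to 1, then the gripper command: -1 is shut, 1 is fully open, values between are in proportion. A call has 1 to 8 rows; each row shifts and turns the commanded pose from where the row before left it, along the tool's axes as they then stand; what a row does not reach is not made up. A row lasts 1/12 s, in which the tool goes at most 41.7 mm and 7.16 degrees, less where a joint would pass 70% of its speed; a pose out of reach is approached as far as the arm can. A call with a number of a shift or a turn outside -1 to 1 is refused whole. A call with a gripper value outside its range is refused whole. The fingers move at their own pace and stop on an object; the grip force is fixed at half the most. Time passes only in rows, so rows that do not move let the fingers close. It gives the time, the measured TCP pose, the force and the opening at its end, in the units of the state.
- state(): the state, without advancing time (a new reading comes with each control period).
- grab_frame(name): name is "scene" or "side" or "wrist"; returns a dict with "frame" (384x512x3 uint8, red, green, blue), "z_map" (384x512 float32, m along the optical axis (not along the pixel's ray), 0 where there is no reading), "K" (3x3 intrinsics, pixels), "world_from_camera" (4x4, takes a point from camera to world coordinates); the wrist camera has in their place "hand_eye" (4x4, takes a point from camera to tool coordinates, whose origin is the TCP and whose axes are the tool frame's). Camera axes: x right, y down, z forward; pixel columns grow to the right and rows downward; lengths in m; the calibration is good to about 2 mm. The wrist camera is an equidistant fisheye: a pixel r from the principal point sees the ray r / f radians off the axis. A picture is of the moment at which its call begins: read the wrist's pose just before it.
- ticket.job_done(): hands the job in, once; it reports no verdict.
The state is a dict: "time": time; "joint_pos": joint angles; "joint_vel": joint speeds; "joint_efforts": joint torques, N m; "tool_pos": TCP position; "tool_rot": TCP orientation; "contact_force": force on the tool from outside, world axes, zero at the start; "ft_torque": the same for the moment, N m; "gripper_width": opening from 0.0 (shut) to 1.0 (fully open).
Only numpy, scipy, OpenCV 4.12 (cv2) and the standard library are available. Lean on these libraries where they do the work, as an engineer would, in place of code of your own. Each camera call takes 0.05 s, during which the arm holds its last target.

## Working session

There is one attempt and no reset: what is moved stays moved. The work goes in short steps, Python scripts to look and compute and a tool call to move; the robot and the scene stay as the last step left them, time stands still between calls to the robot, and variables do not carry over. Pictures are saved under pics/ and viewed, and the job is handed in when it is done.

Besides the shell and the picture viewer there is one more tool, called after "Request:" by a JSON object that holds its "method" and its "body", one argument or row to a line. carry_out: Moves the arm, as the interface text tells. Shift numbers are shares of 0.04 m and turn numbers shares of 5 degrees, none past 1 either way. Its arguments: {"type":"object","properties":{"moves":{"type":"array"}},"required":["moves"]}

```bash
ls; mkdir -p pics; python3 - <<'E'
from plant import state, grab_frame, ticket, manip
import cv2,numpy as np
s=state();print({k:np.round(v,3) for k,v in s.items()});print(manip.grip_depth)
for n in ["scene","side","wrist"]:
    f=grab_frame(n);np.savez(f'{n}0.npz',**f)
    cv2.imwrite(f'pics/{n}0.png',f['frame'][:,:,::-1]);print(n,f['K'],np.round(f.get('world_from_camera',f.get('hand_eye')),3))
E
```

```text
pics
{'time': np.float64(0.0), 'joint_pos': array([-1.334,  0.053,  1.614, -0.   ,  1.476, -0.119]), 'joint_vel': array([-0.001, -0.001,  0.   , -0.   ,  0.001, -0.   ]), 'joint_efforts': array([ 1.0000e-03, -3.9368e+01, -3.7017e+01,  0.0000e+00,  7.0000e-03,
        0.0000e+00]), 'tool_pos': array([ 0.218, -0.585,  0.23 ]), 'tool_rot': array([-0.001,  0.821, -0.571, -0.001]), 'contact_force': array([ 0.044, -0.248, -0.224]), 'ft_torque': array([-0.002, -0.028, -0.013]), 'gripper_width': np.float64(1.0)}
0.0187
scene [[454.67461149   0.         252.10018414]
 [  0.         454.67461149 186.49807534]
 [  0.           0.           1.        ]] [[ 0.203  0.799 -0.566  1.368]
 [ 0.979 -0.157  0.13  -0.182]
 [ 0.015 -0.581 -0.814  1.191]
 [ 0.     0.     0.     1.   ]]
side [[431.3642405    0.         256.55817707]
 [  0.         431.3642405  196.31720685]
 [  0.           0.           1.        ]] [[-0.993 -0.095  0.069  0.528]
 [-0.116  0.703 -0.702  0.889]
 [ 0.018 -0.705 -0.709  1.005]
 [ 0.     0.     0.     1.   ]]
wrist [[297.31863964   0.         254.3906533 ]
 [  0.         297.31863964 189.9263488 ]
 [  0.           0.           1.        ]] [[ 1.     0.001  0.    -0.   ]
 [-0.001  0.963  0.268 -0.068]
 [-0.    -0.268  0.963 -0.144]
 [ 0.     0.     0.     1.   ]]
```

View pics/scene0.png

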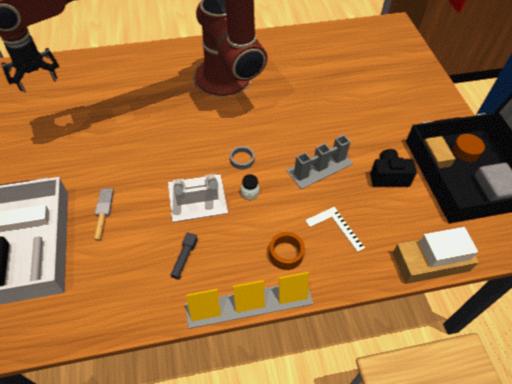

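View pics/side0.png

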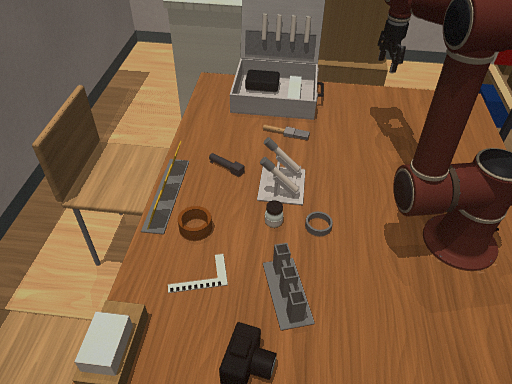

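View pics/wrist0.png

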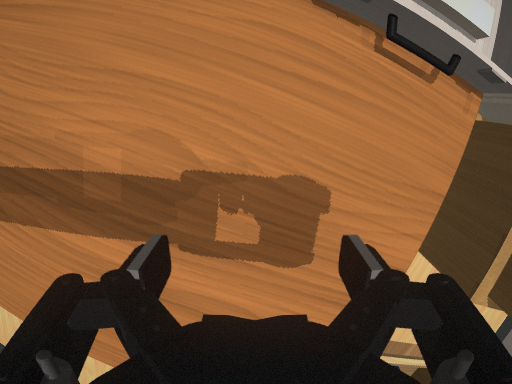

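```bash
cat > h.py <<'E'
import numpy as np,cv2
def cloud(f):
    z=f['z_map'];K=f['K'];v,u=np.mgrid[:z.shape[0],:z.shape[1]]
    P=np.stack([(u-K[0,2])/K[0,0]*z,(v-K[1,2])/K[1,1]*z,z],-1)
    T=f['world_from_camera'];return P@T[:3,:3].T+T[:3,3]
E
python3 - <<'E'
from h import *
for n,boxes in [("scene",[(160,165,235,225),(280,130,360,190)]),("side",[(250,130,315,210),(255,235,320,335)])]:
    f=np.load(n+'0.npz');W=cloud(f)
    for i,b in enumerate(boxes):
        c=f['frame'][b[1]:b[3],b[0]:b[2],::-1];cv2.imwrite(f'pics/{n}_c{i}.png',cv2.resize(c,None,fx=6,fy=6,interpolation=cv2.INTER_NEAREST)[:600,:800])
    # table height check
    print(n,'table',np.median(W[250:300,90:140,2]) if n=='scene' else np.median(W[230:260,350:390,2]))
    ok=f['z_map']>0
    # rack: high points z 0.085-0.11
    m=ok&(np.abs(W[...,2]-0.095)<0.006);
    b=boxes[1];mm=np.zeros_like(m);mm[b[1]:b[3],b[0]:b[2]]=1;m&=mm
    p=W[m];print('rim pts',len(p),np.round(p.min(0),3),np.round(p.max(0),3),'rect',cv2.minAreaRect((p[:,:2]*1000).astype(np.float32)), np.median(p[:,2]))
    b=boxes[1];mm=np.zeros_like(m);mm[b[1]:b[3],b[0]:b[2]]=1
    hsv=cv2.cvtColor(f['frame'],cv2.COLOR_RGB2HSV)
    lo=ok&(mm>0)&(hsv[...,1]<60)&(W[...,2]<0.015)
    p=W[lo];print('foot',len(p),cv2.minAreaRect((p[:,:2]*1000).astype(np.float32)),np.median(p[:,2]))
    b=boxes[0];mm=np.zeros_like(m);mm[b[1]:b[3],b[0]:b[2]]=1
    lo=ok&(mm>0)&(hsv[...,1]<60)&(W[...,2]<0.012)
    p=W[lo];print('rest foot',len(p),cv2.minAreaRect((p[:,:2]*1000).astype(np.float32)),np.median(p[:,2]))
    hi=ok&(mm>0)&(W[...,2]>0.03);p=W[hi];print('rest hi',len(p),p.min(0).round(3),p.max(0).round(3))
E
```

```text
scene table 0.00025873494741313063
rim pts 223 [0.46  0.15  0.089] [0.551 0.336 0.1  ] rect ((505.99359130859375, 242.23147583007812), (39.23849868774414, 189.12649536132812), 18.000642776489258) 0.09404193614419332
foot 675 ((506.544189453125, 243.89535522460938), (90.09510803222656, 210.05889892578125), 17.809181213378906) 0.006237042363939516
rest foot 1168 ((539.2387084960938, -146.15496826171875), (175.2388153076172, 226.26934814453125), 1.427954912185669) 0.007966340106949188
rest hi 695 [ 0.491 -0.238  0.03 ] [ 0.625 -0.105  0.157]
side table 0.0004522972598848263
rim pts 341 [0.457 0.152 0.089] [0.549 0.339 0.099] rect ((503.3548278808594, 244.1619873046875), (37.05424499511719, 190.36387634277344), 18.548402786254883) 0.09469280077340447
foot 1121 ((501.5829162597656, 195.94952392578125), (323.2402038574219, 151.699462890625), 87.88369750976562) 0.006668040685656296
rest foot 983 ((548.1489868164062, -262.95806884765625), (360.4344787597656, 149.50335693359375), 89.49861907958984) 0.00856013203268613
rest hi 1094 [ 0.491 -0.238  0.03 ] [0.62  0.015 0.158]
```

```bash
python3 - <<'E'
from h import *
Q=[]
for n,b in [("scene",(160,165,235,225)),("side",(250,130,315,210))]:
    f=np.load(n+'0.npz');W=cloud(f);ok=f['z_map']>0
    mm=np.zeros(ok.shape,bool);mm[b[1]:b[3],b[0]:b[2]]=1
    hsv=cv2.cvtColor(f['frame'],cv2.COLOR_RGB2HSV)
    lo=(ok&mm&(hsv[...,1]<60)&(W[...,2]<0.012)&(W[...,2]>0.003)&(W[...,1]<-0.07)&(W[...,1]>-0.28))
    k,l,st,_=cv2.connectedComponentsWithStats(lo.astype(np.uint8));i=1+np.argmax(st[1:,4]);lo=l==i
    p=W[lo];print(n,'foot',len(p),cv2.minAreaRect((p[:,:2]*1000).astype(np.float32)))
    hi=ok&mm&(W[...,2]>0.02)&(W[...,1]<-0.07)&(W[...,1]>-0.28);
    k,l,st,_=cv2.connectedComponentsWithStats(hi.astype(np.uint8))
    for i in range(1,k):
        if st[i,4]<60: continue
        p=W[l==i];print(st[i],p.min(0).round(3),p.max(0).round(3))
        # upper part beyond cradle
        q=p[p[:,2]>0.115]
        if len(q)>15:
            print(' cap pts',len(q),q.mean(0).round(4),'yspan',q[:,1].min().round(4),q[:,1].max().round(4))
E
```

```text
scene foot 998 ((551.60791015625, -171.3828887939453), (168.7720489501953, 152.13824462890625), 89.31412506103516)
[173 174  46  30 784] [ 0.491 -0.238  0.02 ] [ 0.625 -0.105  0.157]
 cap pts 186 [ 0.608  -0.1726  0.1439] yspan -0.234 -0.1089
side foot 862 ((548.6887817382812, -169.35691833496094), (173.22996520996094, 148.94479370117188), 89.49861907958984)
[260 137  41  59 987] [ 0.491 -0.238  0.02 ] [ 0.62  -0.099  0.158]
 cap pts 271 [ 0.5946 -0.161   0.1366] yspan -0.2346 -0.1031
```

View pics/scene_c0.png

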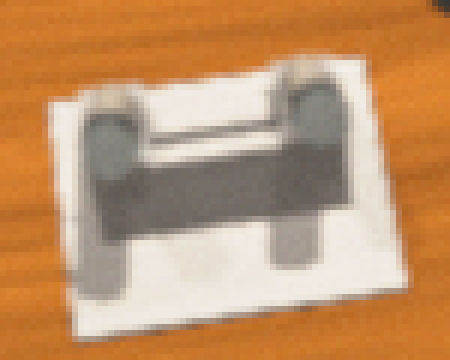

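View pics/side_c0.png

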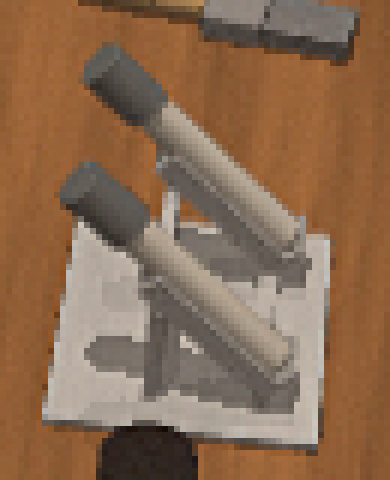

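```bash
cat > fit.py <<'E'
from h import *
from scipy.optimize import least_squares
r2=np.sqrt(.5)
for n in ("scene","side"):
    f=np.load(n+'0.npz');W=cloud(f);ok=f['z_map']>0
    for nm,y0 in (('a',-.12),('b',-.22)):
        m=ok&(abs(W[...,1]-y0)<.03)&(W[...,0]>.45)&(W[...,0]<.66)&(W[...,2]>.03)&(W[...,2]<.18)
        p=W[m];s=(p[:,0]+p[:,2])*r2;t=(p[:,2]-p[:,0])*r2;y=p[:,1]
        q=s.max()
        print(n,nm,'s pct',np.percentile(s,[90,97,99,100]).round(4))
        for lab,lo,hi,r in (('cap',q-.036,q-.006,.014),('body',q-.10,q-.044,.011)):
            k=(s>lo)&(s<hi)
            if lab=='body': k&=t>np.percentile(t[k],50)
            if k.sum()<15: continue
            g=least_squares(lambda c:np.hypot(y[k]-c[0],t[k]-c[1])-r,[y0,np.percentile(t[k],90)-r],loss='soft_l1',f_scale=.001)
            print('  ',lab,k.sum(),'y %.4f t %.4f'%tuple(g.x),'rms',np.sqrt(np.mean(g.fun**2)).round(4))
E
python3 fit.py
```

```text
scene a s pct [0.5375 0.5393 0.5412 0.5423]
   cap 47 y -0.1276 t -0.3321 rms 0.0047
   body 40 y -0.1295 t -0.3409 rms 0.0069
scene b s pct [0.5361 0.5377 0.5396 0.5422]
   cap 61 y -0.2220 t -0.3308 rms 0.0053
   body 40 y -0.2134 t -0.3390 rms 0.0081
side a s pct [0.5262 0.5354 0.5365 0.5382]
   cap 82 y -0.1206 t -0.3292 rms 0.0022
   body 85 y -0.1199 t -0.3298 rms 0.002
side b s pct [0.5265 0.535  0.5363 0.5395]
   cap 76 y -0.2212 t -0.3292 rms 0.0018
   body 73 y -0.2204 t -0.3290 rms 0.0025
```

```bash
cat > plan.py <<'E'
import numpy as np
from scipy.spatial.transform import Rotation as Ro
from plant import state
def pose():
    s=state();q=s['tool_rot'];return np.array(s['tool_pos']),Ro.from_quat([q[1],q[2],q[3],q[0]])
def tgt(yaw,th):
    # yaw deg about world z; th deg forward tilt of tool z from down
    B=Ro.from_matrix(np.array([[0,-1,0],[-1,0,0],[0,0,-1.]]))  # columns x=(0,-1,0) y=(-1,0,0)
    return Ro.from_euler('z',yaw,degrees=True)*Ro.from_euler('y',-th,degrees=True)*B
def tcp(G,R,d=.0187): return np.array(G)+d*R.as_matrix()[:,2]
def rows(p0,R0,p1,R1,g,ms=.8,mt=.9):
    w=(R0.inv()*R1).as_rotvec();ang=np.degrees(np.linalg.norm(w));D=p1-p0
    n=max(1,int(np.ceil(max(ang/5/mt,np.linalg.norm(D)/.04/ms))))
    out=[];p,R=p0.copy(),R0
    for k in range(n):
        d=R.inv().apply((p1-p)/(n-k));ww=(R.inv()*R1).as_rotvec()/(n-k)
        r=np.r_[np.round(np.degrees(ww)/5,2),np.round(d/.04,2)]
        p=p+R.apply(r[3:]*.04);R=R*Ro.from_rotvec(np.radians(r[:3]*5));out.append(list(map(float,r))+[g])
    return out,p,R
def show(p1,R1,g,p0=None,R0=None,**k):
    if p0 is None:p0,R0=pose()
    o,p,R=rows(p0,R0,np.array(p1),R1,g,**k)
    print('n',len(o))
    for i in range(0,len(o),8): print('['+','.join('['+','.join('%g'%v for v in r)+']' for r in o[i:i+8])+']')
    return p,R
E
python3 - <<'E'
from plan import *
R=tgt(0,-20);assert abs(tgt(0,0).as_matrix()[:,2][2]+1)<1e-6
print(R.as_matrix().round(3))
G=[.598,-.1205,.132];T=tcp(G,R);pre=tcp(G,R,.0187-.12);print(T,pre)
p,r=show([.45,-.35,.30],tgt(-8,-5),0.9)
p,r=show(pre,R,0.9,p,r)
E
```

```text
[[ 0.    -0.94  -0.342]
 [-1.     0.     0.   ]
 [ 0.     0.342 -0.94 ]]
[ 0.59160422 -0.1205      0.11442775] [ 0.63264664 -0.1205      0.22719086]
n 11
[[-0.09,-0.02,0.52,-0.32,-0.68,-0.16,0.9],[-0.09,-0.02,0.52,-0.35,-0.67,-0.16,0.9],[-0.09,-0.02,0.51,-0.38,-0.65,-0.17,0.9],[-0.09,-0.02,0.52,-0.41,-0.63,-0.17,0.9],[-0.09,-0.02,0.51,-0.43,-0.61,-0.18,0.9],[-0.09,-0.02,0.52,-0.46,-0.59,-0.18,0.9],[-0.09,-0.02,0.51,-0.49,-0.56,-0.18,0.9],[-0.09,-0.02,0.52,-0.51,-0.54,-0.19,0.9]]
[[-0.09,-0.02,0.51,-0.54,-0.51,-0.19,0.9],[-0.08,-0.03,0.52,-0.56,-0.49,-0.19,0.9],[-0.09,-0.02,0.51,-0.58,-0.46,-0.19,0.9]]
n 10
[[-0.3,0.03,-0.16,-0.63,-0.39,0.15,0.9],[-0.3,0.04,-0.16,-0.63,-0.4,0.14,0.9],[-0.3,0.03,-0.16,-0.62,-0.41,0.12,0.9],[-0.3,0.03,-0.15,-0.62,-0.42,0.11,0.9],[-0.3,0.04,-0.16,-0.61,-0.43,0.1,0.9],[-0.3,0.03,-0.15,-0.6,-0.45,0.09,0.9],[-0.3,0.04,-0.16,-0.6,-0.45,0.07,0.9],[-0.3,0.03,-0.15,-0.59,-0.47,0.06,0.9]]
[[-0.3,0.04,-0.16,-0.59,-0.47,0.04,0.9],[-0.29,0.04,-0.15,-0.58,-0.48,0.03,0.9]]
```

Request:
{"method": "carry_out", "body": {
  "moves": [
    [[-0.09,-0.02,0.52,-0.32,-0.68,-0.16,0.9],[-0.09,-0.02,0.52,-0.35,-0.67,-0.16,0.9],[-0.09,-0.02,0.51,-0.38,-0.65,-0.17,0.9],[-0.09,-0.02,0.52,-0.41,-0.63,-0.17,0.9],[-0.09,-0.02,0.51,-0.43,-0.61,-0.18,0.9],[-0.09,-0.02,0.52,-0.46,-0.59,-0.18,0.9],[-0.09,-0.02,0.51,-0.49,-0.56,-0.18,0.9],[-0.09,-0.02,0.52,-0.51,-0.54,-0.19,0.9]]
  ]
}}

```text
time: 0.82
tool_pos: [0.3878, -0.4132, 0.282]
tool_rot: [-0.022, -0.704, 0.709, 0.024]
contact_force: [0.4, -1.2, -0.3]
gripper_width: 0.945
```

Request:
{"method": "carry_out", "body": {
  "moves": [
    [[-0.09,-0.02,0.51,-0.54,-0.51,-0.19,0.9],[-0.08,-0.03,0.52,-0.56,-0.49,-0.19,0.9],[-0.09,-0.02,0.51,-0.58,-0.46,-0.19,0.9],[-0.3,0.03,-0.16,-0.63,-0.39,0.15,0.9],[-0.3,0.04,-0.16,-0.63,-0.4,0.14,0.9],[-0.3,0.03,-0.16,-0.62,-0.41,0.12,0.9],[-0.3,0.03,-0.15,-0.62,-0.42,0.11,0.9],[-0.3,0.04,-0.16,-0.61,-0.43,0.1,0.9]]
  ]
}}

```text
time: 1.48
tool_pos: [0.542, -0.2342, 0.2636]
tool_rot: [-0.077, -0.678, 0.727, 0.078]
contact_force: [-0.1, 0.2, -0.3]
gripper_width: 0.95
```

Request:
{"method": "carry_out", "body": {
  "moves": [
    [[-0.3,0.03,-0.15,-0.6,-0.45,0.09,0.9],[-0.3,0.04,-0.16,-0.6,-0.45,0.07,0.9],[-0.3,0.03,-0.15,-0.59,-0.47,0.06,0.9],[-0.3,0.04,-0.16,-0.59,-0.47,0.04,0.9],[-0.29,0.04,-0.15,-0.58,-0.48,0.03,0.9],[0,0,0,0,0,0,0.9]]
  ]
}}

```text
time: 1.98
tool_pos: [0.634, -0.1165, 0.2236]
tool_rot: [0.124, 0.698, -0.694, -0.124]
contact_force: [-0.6, -0.7, -0.6]
gripper_width: 0.949
```

Take a wrist picture to check the alignment over tube a.

```bash
python3 - <<'E'
from plan import *
from plant import grab_frame
import cv2
p,r=pose()
f=grab_frame('wrist');cv2.imwrite('pics/w1.png',f['frame'][:,:,::-1]);print(pose()[0],r.as_matrix().round(3))
p,r=pose()
# project expected tube a/b points in fisheye
H=f['hand_eye'];K=f['K']
for nm,y in(('a',-.1205),('b',-.221)):
  for d in (.0,.12,.16):
    s=.378+d;t=-.3293;P=np.array([(s-t)*.7071,y,(s+t)*.7071])
    c=H[:3,:3].T@(r.inv().apply(P-p)-H[:3,3]);th=np.arctan2(np.hypot(c[0],c[1]),c[2]);ph=np.arctan2(c[1],c[0])
    print(nm,d,K[0,2]+K[0,0]*th*np.cos(ph),K[1,2]+K[1,1]*th*np.sin(ph))
R=tgt(0,-20);show(tcp([.598,-.1205,.132],R,.021),R,.9,ms=.5)
E
```

```text
[ 0.63306641 -0.11856877  0.22471812] [[ 0.005 -0.938 -0.345]
 [-1.    -0.006 -0.001]
 [-0.001  0.345 -0.938]]
a 0.0 255.32156877523332 207.29323459266308
a 0.12 256.1816946783255 193.71868509429228
a 0.16 256.66422429372244 186.08372518159618
b 0.0 330.39557367979086 207.15494808050997
b 0.12 361.7876553569421 193.9067787653826
b 0.16 378.38099198682926 186.72677058963632
n 7
[[0.01,-0,0.01,0.01,0,0.43,0.9],[0,-0,0,0.01,0,0.43,0.9],[0.01,-0,0.01,0,0,0.43,0.9],[0,-0.01,0,0.01,0.01,0.43,0.9],[0.01,-0,0.01,0,0.01,0.43,0.9],[0,-0.01,0,0.01,0,0.43,0.9],[0.01,-0,0.01,0,0.01,0.42,0.9]]
```

View pics/w1.png

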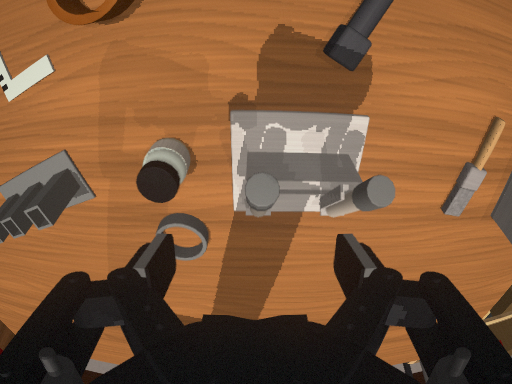

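Request:
{"method": "carry_out", "body": {
  "moves": [
    [[0,0,0,0.03,0,0.43,0.9],[0,0,0,0.03,0,0.43,0.9],[0,0,0,0,0,0.43,0.9],[0,0,0,0.02,0,0.43,0.9],[0,0,0,0,0,0.43,0.9],[0,0,0,0.02,0.02,0.43,0.9],[0,0,0,0,0.02,0.42,0.9],[0,0,0,0,0,0,-1]]
  ]
}}

```text
time: 2.7
tool_pos: [0.5866, -0.1256, 0.112]
tool_rot: [-0.125, -0.695, 0.697, 0.125]
contact_force: [-0.1, 0.1, -0.9]
gripper_width: 0.833
```

Request:
{"method": "carry_out", "body": {
  "moves": [
    [[0,0,0,0,0,0,-1],[0,0,0,0,0,0,-1],[0,0,0,0,0,0,-1],[0,0,0,0,0,0,-1],[0,0,0,0,0,0,-1],[0,0,0,0,0,0,-1],[0,0,0,0,0,0,-1],[0,0,0,0,0,0,-1]]
  ]
}}

```text
time: 3.37
tool_pos: [0.5915, -0.125, 0.1172]
tool_rot: [-0.122, -0.697, 0.697, 0.121]
contact_force: [2.7, 3.7, 5.2]
gripper_width: 0.312
```

```bash
python3 - <<'E'
from plan import *
from plant import grab_frame
import cv2
f=grab_frame('side');c=f['frame'][100:220,220:340,::-1];cv2.imwrite('pics/s1.png',cv2.resize(c,None,fx=5,fy=5))
s=state();print(s['contact_force'],s['gripper_width'],s['joint_pos'].round(3),s['tool_pos'])
p,r=pose();u=np.array([1,0,1])*.7071
R=tgt(0,-20)
q,rr=show(p+u*.12,R,-1,ms=.5)
E
```

```text
[1.58760056 3.03441217 5.37450665] 0.31250896645423426 [-0.286  0.321  1.533 -0.098  1.619  1.297] [ 0.59152325 -0.12494654  0.11716556]
n 6
[[-0.01,-0,-0,0,-0.21,-0.45,-1],[-0.01,-0,-0,0,-0.21,-0.45,-1],[-0.01,-0.01,-0,0,-0.21,-0.45,-1],[-0.01,-0,-0,0,-0.21,-0.46,-1],[-0,-0.01,-0,0,-0.22,-0.45,-1],[-0.01,-0,-0.01,0,-0.21,-0.46,-1]]
```

View pics/s1.png

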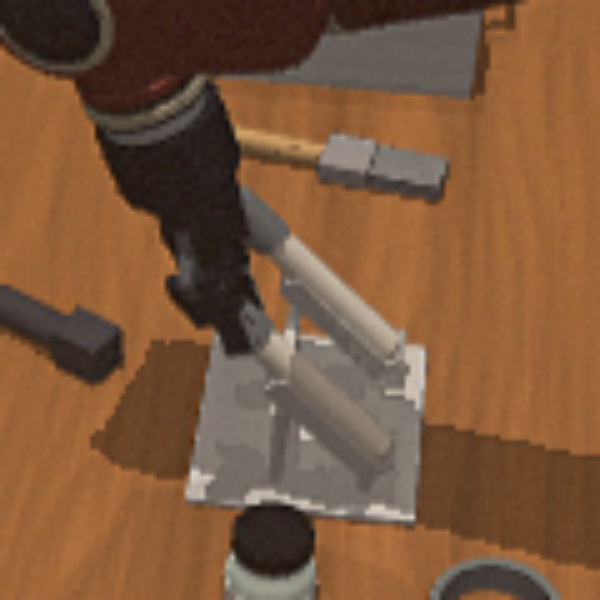

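Request:
{"method": "carry_out", "body": {
  "moves": [
    [[0,0,0,0,0.05,-0.2,-1],[0,0,0,0,0.1,-0.4,-1],[0,0,0,0,0.17,-0.47,-1],[0,0,0,0,0.17,-0.47,-1],[0,0,0,0,0.17,-0.47,-1],[0,0,0,0,0.2,-0.55,-1],[0,0,0,0,0.2,-0.55,-1],[0,0,0,0,0.2,-0.55,-1]]
  ]
}}

```text
time: 4.08
tool_pos: [0.5922, -0.1253, 0.271]
tool_rot: [-0.124, -0.696, 0.697, 0.122]
contact_force: [-0.6, -0.4, -0.4]
gripper_width: 0.307
```

```bash
python3 - <<'E'
from plan import *
from plant import grab_frame
import cv2
p,r=pose();f=grab_frame('side');c=f['frame'][70:220,220:340,::-1];cv2.imwrite('pics/s2.png',cv2.resize(c,None,fx=4,fy=4))
s=state();print(s['contact_force'],s['gripper_width'],s['joint_pos'].round(3),s['tool_pos'])
np.savez('side2.npz',p=p,R=r.as_matrix(),**f)
E
```

```text
[ 1.36701107 -0.3126176   3.28032009] 0.3118658219460391 [-0.285  0.209  1.393 -0.104  1.865  1.273] [ 0.59410656 -0.12584312  0.27708377]
```

View pics/s2.png

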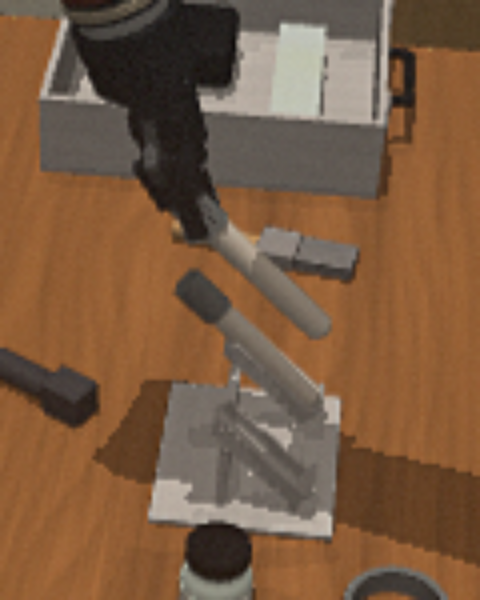

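```bash
cat > axis.py <<'E'
from h import *
from scipy.optimize import least_squares
def fit(f,p,R,a0,rad=.03,lo=.03,hi=.15,c0=None):
    """tube held; a0 expected axis dir (foot->cap) world; returns dir, point at grasp, foot"""
    W=cloud(f);ok=f['z_map']>0
    c=np.array(p)-.0187*R[:,2] if c0 is None else np.array(c0)
    d=W-c;s=d@a0;perp=np.linalg.norm(d-s[...,None]*a0,axis=-1)
    m=ok&(perp<rad)&(s<-lo)&(s>-hi)
    P=W[m]
    e1=np.cross(a0,[1,0,0.]);e1/=np.linalg.norm(e1);e2=np.cross(a0,e1)
    def un(x):
        a=a0+x[0]*e1+x[1]*e2;a/=np.linalg.norm(a);return a,c+x[2]*e1+x[3]*e2
    def res(x):
        a,q=un(x);d=P-q;d=d-np.outer(d@a,a);return np.linalg.norm(d,axis=1)-.011
    g=least_squares(res,np.zeros(4),loss='soft_l1',f_scale=.0015)
    a,q=un(g.x);k=abs(res(g.x))<.004;smin=np.percentile(((P-q)@a)[k],[0,1,3])
    print('n',len(P),k.sum(),'rms',np.sqrt(np.mean(res(g.x)[k]**2)).round(4),'smin',smin.round(4))
    return a,q,q+a*smin[1]
if __name__=='__main__':
    f=np.load('side2.npz');R=f['R'];a,q,ft=fit(f,f['p'],R,np.array([.7071,0,.7071]))
    print('axis',a.round(4),'elev',np.degrees(np.arcsin(a[2])),'q',q.round(4),'foot',ft.round(4))
    print('tool frame axis',(R.T@a).round(4),'q tool',(R.T@(q-f['p'])).round(4),'foot tool',(R.T@(ft-f['p'])).round(4))
E
python3 axis.py
```

```text
n 256 243 rms 0.0015 smin [-0.1407 -0.1372 -0.1353]
axis [ 0.7111 -0.0133  0.703 ] elev 44.66691581137858 q [ 0.6002 -0.1232  0.287 ] foot [ 0.5027 -0.1213  0.1906]
tool frame axis [ 0.0154 -0.4273 -0.904 ] q tool [-0.0021 -0.002  -0.0178] foot tool [-0.0042  0.0566  0.1062]
```

```bash
cat >> plan.py <<'E'
RC=np.array([.505,.242]);ry=np.array([-np.sin(np.radians(18)),np.cos(np.radians(18))])
def mouth(i): return RC+(i-1)*.075*ry
def upright(a_t,yaw):
    # rotation near tgt(yaw,th) with R a_t = z
    th=np.degrees(np.arctan2(-a_t[1],-a_t[2]));R=tgt(yaw,th)
    v=R.apply(a_t);C=Ro.align_vectors([[0,0,1.]],[v])[0];return C*R
E
python3 - <<'E'
from plan import *
a=np.array([.0154,-.4273,-.904]);ft=np.array([-.002,.0566,.1062])
R=upright(a,18);print(R.apply(a),R.as_matrix().round(3))
m=mouth(2);print([mouth(i).round(4) for i in range(3)])
def T(m,z):return np.r_[m,z]-R.apply(ft)
print(T(m,.13))
p,r=pose();print(p)
mid=p+np.array([-.03,.15,.05])
q,rr=show(T(m,.14),R,-1,ms=.75,mt=.75)
E
```

```text
[-9.62884407e-17 -2.70411507e-17  1.00001922e+00] [[ 0.309 -0.858  0.411]
 [-0.951 -0.286  0.119]
 [ 0.015 -0.427 -0.904]]
[array([0.5282, 0.1707]), array([0.505, 0.242]), array([0.4818, 0.3133])]
[0.48737412 0.31497633 0.25021847]
[ 0.59410656 -0.12584312  0.27708377]
n 16
[[0.56,-0,-0.23,-0.69,0.15,0.08,-1],[0.56,-0,-0.23,-0.69,0.14,0.07,-1],[0.56,-0.01,-0.23,-0.69,0.13,0.06,-1],[0.56,-0,-0.23,-0.7,0.12,0.06,-1],[0.56,-0.01,-0.23,-0.7,0.11,0.05,-1],[0.56,-0,-0.23,-0.7,0.09,0.05,-1],[0.56,-0.01,-0.23,-0.7,0.08,0.04,-1],[0.56,-0.01,-0.23,-0.7,0.07,0.04,-1]]
[[0.56,-0,-0.23,-0.71,0.06,0.04,-1],[0.56,-0.01,-0.23,-0.71,0.05,0.04,-1],[0.56,-0,-0.23,-0.71,0.03,0.03,-1],[0.56,-0.01,-0.23,-0.71,0.02,0.03,-1],[0.55,-0,-0.23,-0.71,0.01,0.03,-1],[0.56,-0.01,-0.23,-0.71,-0,0.04,-1],[0.55,-0,-0.24,-0.71,-0.02,0.03,-1],[0.56,-0.01,-0.23,-0.7,-0.03,0.04,-1]]
```

Request:
{"method": "carry_out", "body": {
  "moves": [
    [[0.56,0,-0.23,-0.69,0.15,0.08,-1],[0.56,0,-0.23,-0.69,0.14,0.07,-1],[0.56,-0.01,-0.23,-0.69,0.13,0.06,-1],[0.56,0,-0.23,-0.7,0.12,0.06,-1],[0.56,-0.01,-0.23,-0.7,0.11,0.05,-1],[0.56,0,-0.23,-0.7,0.09,0.05,-1],[0.56,-0.01,-0.23,-0.7,0.08,0.04,-1],[0.56,-0.01,-0.23,-0.7,0.07,0.04,-1]]
  ]
}}

```text
time: 4.8
tool_pos: [0.5387, 0.0959, 0.2628]
tool_rot: [-0.026, 0.76, -0.649, 0.006]
contact_force: [-0.1, -0.7, -0.5]
gripper_width: 0.307
```

Request:
{"method": "carry_out", "body": {
  "moves": [
    [[0.56,0,-0.23,-0.71,0.06,0.04,-1],[0.56,-0.01,-0.23,-0.71,0.05,0.04,-1],[0.56,0,-0.23,-0.71,0.03,0.03,-1],[0.56,-0.01,-0.23,-0.71,0.02,0.03,-1],[0.55,0,-0.23,-0.71,0.01,0.03,-1],[0.56,-0.01,-0.23,-0.71,0,0.04,-1],[0.55,0,-0.24,-0.71,-0.02,0.03,-1],[0.56,-0.01,-0.23,-0.7,-0.03,0.04,-1]]
  ]
}}

```text
time: 5.47
tool_pos: [0.4853, 0.3168, 0.2556]
tool_rot: [-0.173, 0.791, -0.572, 0.132]
contact_force: [0.3, 1.0, -0.3]
gripper_width: 0.312
```

Request:
{"method": "carry_out", "body": {
  "moves": [
    [[0,0,0,0,0,0,-1],[0,0,0,0,0,0,-1],[0,0,0,0,0,0,-1]]
  ]
}}

```text
time: 5.72
tool_pos: [0.4859, 0.3154, 0.2554]
tool_rot: [-0.172, 0.791, -0.573, 0.131]
contact_force: [0.7, 0.0, -0.6]
gripper_width: 0.31
```

```bash
cat > chk.py <<'E'
import sys
from plan import *
from axis import *
from plant import grab_frame
n=sys.argv[1]
p,r=pose();R=r.as_matrix();s=state();print(s['time'],s['contact_force'].round(1),s['gripper_width'],p.round(4),s['joint_pos'].round(3))
S=grab_frame('scene');f=grab_frame('side')
for nm,g in(('side',f),('scene',S)):
    print(nm);
    try:
        a,q,ft=fit(g,p,R,np.array([0,0,1.]),lo=.03)
        print('axis',a.round(4),'foot',ft.round(4),'tool: a',(R.T@a).round(4),'q',(R.T@(q-p)).round(4),'foot',(R.T@(ft-p)).round(4))
    except Exception as e: print(e)
c=f['frame'][200:330,220:350,::-1];c=cv2.resize(c,None,fx=3,fy=4)
d=S['frame'][80:210,260:390,::-1];d=cv2.resize(d,None,fx=3,fy=4)
cv2.imwrite(f'pics/{n}.png',np.hstack([c,d]))
E
python3 chk.py k1
```

```text
5.7167 [ 0.7  0.  -0.6] 0.31034984777841307 [0.4859 0.3154 0.2554] [ 0.487 -0.339  1.969 -0.093  1.085  1.767]
side
n 267 267 rms 0.0009 smin [-0.1383 -0.136  -0.1333]
axis [ 0.0138 -0.003   0.9999] foot [0.4798 0.3156 0.1364] tool: a [ 0.0178 -0.4331 -0.9012] q [-0.001  -0.0034 -0.0171] foot [-0.0034  0.0555  0.1054]
scene
n 180 173 rms 0.0015 smin [-0.1378 -0.1363 -0.1347]
axis [0.0167 0.0018 0.9999] foot [0.481  0.3156 0.1361] tool: a [ 0.0142 -0.4369 -0.8994] q [-0.001  -0.005  -0.0164] foot [-0.0029  0.0545  0.1062]
```

View pics/k1.png

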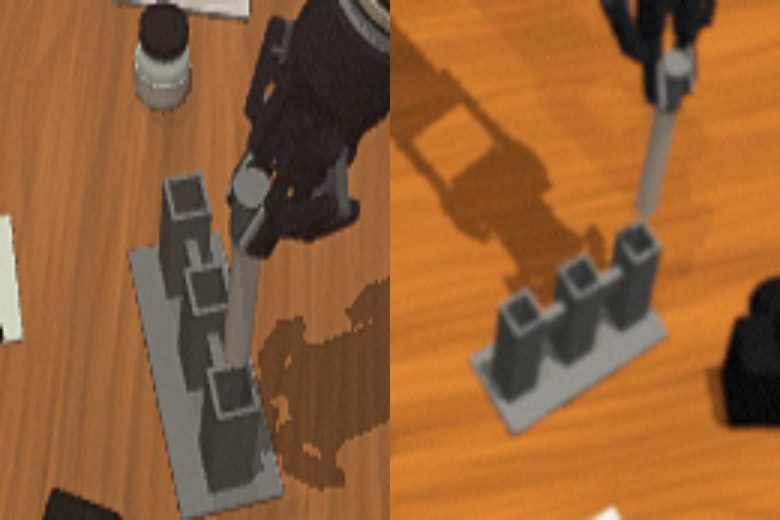

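```bash
python3 - <<'E'
from plan import *
a=np.array([.016,-.435,-.9004]);ft=np.array([-.003,.055,.1058])
R=upright(a,18)
m=np.array([.4813,.3145])
def T(m,z):return np.r_[m,z]-R.apply(ft)
q,rr=show(T(m,.135),R,-1)
q,rr=show(T(m,.065),R,-1,q,rr,ms=.25)
E
```

```text
n 1
[[0.16,0.05,-0.05,-0,0.05,0.02,-1]]
n 8
[[-0,0,0,-0,0.1,0.2,-1],[-0,0,0,-0,0.1,0.2,-1],[-0,0,0,-0.01,0.09,0.2,-1],[-0,0,0,-0,0.1,0.19,-1],[-0,0,0,-0.01,0.09,0.2,-1],[-0,0,0,-0,0.1,0.19,-1],[-0,0,0,-0.01,0.09,0.2,-1],[-0,0,0,-0,0.1,0.19,-1]]
```

Request:
{"method": "carry_out", "body": {
  "moves": [
    [[0.16,0.05,-0.05,0,0.05,0.02,-1],[0,0,0,0,0.1,0.2,-1],[0,0,0,0,0.1,0.2,-1],[0,0,0,-0.01,0.09,0.2,-1],[0,0,0,0,0.1,0.2,-1],[0,0,0,0,0,0,-1]]
  ]
}}

```text
time: 6.32
tool_pos: [0.4831, 0.3144, 0.2144]
tool_rot: [-0.174, 0.791, -0.571, 0.136]
contact_force: [0.7, 0.0, -1.4]
gripper_width: 0.307
```

Request:
{"method": "carry_out", "body": {
  "moves": [
    [[0,0,0,-0.01,0.09,0.19,-1],[0,0,0,0,0.1,0.19,-1],[0,0,0,-0.01,0.09,0.2,-1],[0,0,0,0,0.05,0.1,-1],[0,0,0,0,0,0,-1]]
  ]
}}

```text
time: 6.73
tool_pos: [0.4834, 0.3152, 0.1859]
tool_rot: [-0.175, 0.79, -0.571, 0.136]
contact_force: [-0.9, -0.0, -0.2]
gripper_width: 0.31
```

Request:
{"method": "carry_out", "body": {
  "moves": [
    [[0,0,0,0,0.03,0.07,-1],[0,0,0,0,0.03,0.07,-1],[0,0,0,0,0.03,0.07,-1],[0,0,0,0,0.03,0.07,-1],[0,0,0,0,0.03,0.07,-1],[0,0,0,0,0,0,-1]]
  ]
}}

```text
time: 7.23
tool_pos: [0.4889, 0.3182, 0.1812]
tool_rot: [-0.183, 0.789, -0.57, 0.14]
contact_force: [-4.8, -1.2, 16.9]
gripper_width: 0.308
```

Request:
{"method": "carry_out", "body": {
  "moves": [
    [[0,0,0,0,-0.08,-0.15,-1],[0,0,0,0,0,0,-1]]
  ]
}}

```text
time: 7.4
tool_pos: [0.4865, 0.3165, 0.1826]
tool_rot: [-0.178, 0.79, -0.57, 0.138]
contact_force: [-0.4, 0.7, -0.7]
gripper_width: 0.307
```

```bash
python3 chk.py k2; cp pics/k2.png pics/k2b.png
```

```text
7.4 [-0.4  0.7 -0.7] 0.30738424522928215 [0.4865 0.3165 0.1826] [ 0.492 -0.289  2.056 -0.112  0.93   1.79 ]
side
n 444 235 rms 0.0021 smin [-0.152  -0.1498 -0.1489]
axis [ 0.0115 -0.1248  0.9921] foot [0.4793 0.3267 0.0508] tool: a [ 0.1368 -0.41   -0.9018] q [ 0.0067 -0.0003 -0.0184] foot [-0.0138  0.0611  0.1167]
scene
n 313 184 rms 0.0022 smin [-0.1512 -0.1503 -0.1486]
axis [-0.0977  0.0636  0.9932] foot [0.4913 0.3092 0.0502] tool: a [-0.0761 -0.3712 -0.9254] q [-0.0049  0.0004 -0.019 ] foot [0.0065 0.0562 0.1201]
```

View pics/k2.png

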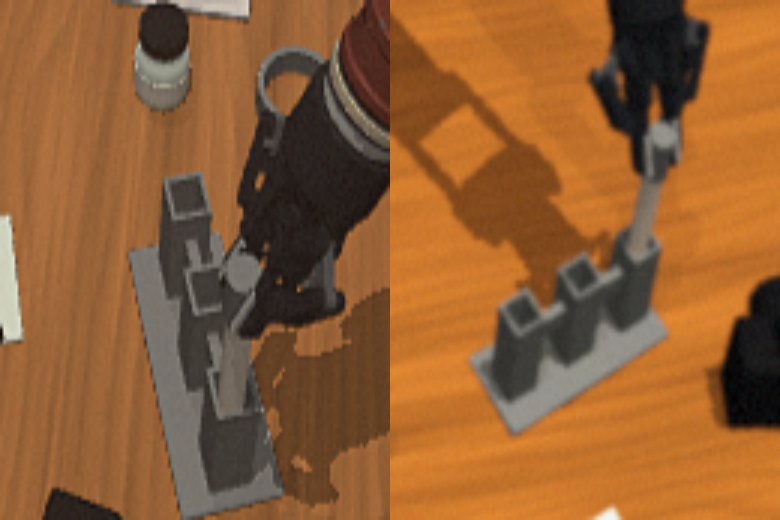

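Request:
{"method": "carry_out", "body": {
  "moves": [
    [[0,0,0,0,-0.11,-0.22,-1],[0,0,0,0,-0.11,-0.22,-1],[0,0,0,0,-0.11,-0.22,-1],[0,0,0,0,-0.11,-0.22,-1],[0,0,0,0,-0.11,-0.22,-1],[0,0,0,0,-0.11,-0.22,-1],[0,0,0,0,-0.11,-0.22,-1],[0,0,0,0,0,0,-1]]
  ]
}}

```text
time: 8.17
tool_pos: [0.4869, 0.3177, 0.2524]
tool_rot: [-0.179, 0.79, -0.57, 0.138]
contact_force: [1.1, 0.7, -0.6]
gripper_width: 0.306
```

```bash
python3 chk.py k3
```

```text
8.1667 [ 1.1  0.7 -0.6] 0.30626997457102106 [0.4869 0.3177 0.2524] [ 0.494 -0.342  1.98  -0.104  1.059  1.776]
side
n 252 252 rms 0.0008 smin [-0.1382 -0.137  -0.1352]
axis [0.01   0.021  0.9997] foot [0.4799 0.3149 0.1322] tool: a [-0.0022 -0.4542 -0.8909] q [-0.0015 -0.0026 -0.0175] foot [-0.0012  0.0596  0.1046]
scene
n 186 182 rms 0.0015 smin [-0.1426 -0.1358 -0.1346]
axis [0.0208 0.0139 0.9997] foot [0.4813 0.3156 0.1334] tool: a [ 0.0079 -0.4613 -0.8872] q [-0.0004 -0.0049 -0.0163] foot [-0.0015  0.0577  0.1042]
```

```bash
python3 - <<'E'
from plan import *
a=np.array([.003,-.458,-.889]);a/=np.linalg.norm(a);ft=np.array([-.0013,.0586,.1044])
R=upright(a,18)
m=np.array([.5047,.2432])
def T(m,z):return np.r_[m,z]-R.apply(ft)
q,rr=show(T(m,.13),R,-1,ms=.5)
q,rr=show(T(m,.075),R,-1,q,rr,ms=.25)
print(q)
E
```

```text
n 4
[[0.07,-0.03,0.02,0.48,0.01,0,-1],[0.07,-0.03,0.02,0.48,0.01,0,-1],[0.07,-0.03,0.02,0.48,0,0,-1],[0.07,-0.03,0.02,0.49,0.01,0,-1]]
n 6
[[-0,0,0,-0,0.1,0.2,-1],[-0,0,0,-0,0.11,0.21,-1],[-0,0,0,-0,0.1,0.2,-1],[-0,0,0,-0,0.11,0.21,-1],[-0,0,0,-0,0.1,0.2,-1],[-0,0,0,-0.01,0.11,0.21,-1]]
[0.50893405 0.24377011 0.19441472]
```

Request:
{"method": "carry_out", "body": {
  "moves": [
    [[0.07,-0.03,0.02,0.48,0.01,0,-1],[0.07,-0.03,0.02,0.48,0.01,0,-1],[0.07,-0.03,0.02,0.48,0,0,-1],[0.07,-0.03,0.02,0.49,0.01,0,-1],[0,0,0,0,0,0,-1],[0,0,0,0,0,0,-1]]
  ]
}}

```text
time: 8.77
tool_pos: [0.5085, 0.2425, 0.2479]
tool_rot: [-0.189, 0.786, -0.572, 0.139]
contact_force: [0.5, -0.6, -0.7]
gripper_width: 0.313
```

Request:
{"method": "carry_out", "body": {
  "moves": [
    [[0,0,0,0,0.1,0.2,-1],[0,0,0,0,0.11,0.21,-1],[0,0,0,0,0.1,0.2,-1],[0,0,0,0,0.11,0.21,-1],[0,0,0,0,0.1,0.2,-1],[0,0,0,0,0.11,0.21,-1],[0,0,0,0,0,0,-1]]
  ]
}}

```text
time: 9.35
tool_pos: [0.5073, 0.243, 0.1899]
tool_rot: [-0.187, 0.787, -0.571, 0.138]
contact_force: [0.3, 0.4, -0.8]
gripper_width: 0.309
```

Request:
{"method": "carry_out", "body": {
  "moves": [
    [[0,0,0,0,0.05,0.09,-1],[0,0,0,0,0.05,0.09,-1],[0,0,0,0,0.05,0.09,-1],[0,0,0,0,0.05,0.09,-1],[0,0,0,0,0.05,0.09,-1],[0,0,0,0,0,0,-1]]
  ]
}}

```text
time: 9.85
tool_pos: [0.5077, 0.2428, 0.1718]
tool_rot: [-0.189, 0.787, -0.571, 0.139]
contact_force: [-0.2, 0.4, -1.1]
gripper_width: 0.309
```

Request:
{"method": "carry_out", "body": {
  "moves": [
    [[0,0,0,0,0.05,0.09,-1],[0,0,0,0,0.05,0.09,-1],[0,0,0,0,0.05,0.09,-1],[0,0,0,0,0.05,0.09,-1],[0,0,0,0,0.05,0.09,-1],[0,0,0,0,0,0,-1]]
  ]
}}

```text
time: 10.35
tool_pos: [0.5069, 0.2425, 0.1509]
tool_rot: [-0.189, 0.787, -0.571, 0.139]
contact_force: [-0.9, 0.0, -0.8]
gripper_width: 0.31
```

Foot at about 0.031 with no contact, so this pocket is clear. Going on down to the bottom.

Request:
{"method": "carry_out", "body": {
  "moves": [
    [[0,0,0,0,0.05,0.09,-1],[0,0,0,0,0.05,0.09,-1],[0,0,0,0,0.05,0.09,-1],[0,0,0,0,0.05,0.09,-1],[0,0,0,0,0,0,-1]]
  ]
}}

```text
time: 10.77
tool_pos: [0.5071, 0.2425, 0.1356]
tool_rot: [-0.189, 0.787, -0.571, 0.139]
contact_force: [-0.1, -0.1, -0.6]
gripper_width: 0.307
```

Request:
{"method": "carry_out", "body": {
  "moves": [
    [[0,0,0,0,0.03,0.05,-1],[0,0,0,0,0.03,0.05,-1],[0,0,0,0,0.03,0.05,-1],[0,0,0,0,0,0,-1]]
  ]
}}

```text
time: 11.1
tool_pos: [0.5104, 0.2437, 0.1352]
tool_rot: [-0.194, 0.786, -0.57, 0.142]
contact_force: [-3.7, -0.7, 14.6]
gripper_width: 0.308
```

Request:
{"method": "carry_out", "body": {
  "moves": [
    [[0,0,0,0,0,0,0.4],[0,0,0,0,0,0,0.4],[0,0,0,0,0,0,0.4],[0,0,0,0,0,0,0.4],[0,0,0,0,0,0,0.4]]
  ]
}}

```text
time: 11.52
tool_pos: [0.5062, 0.2422, 0.1282]
tool_rot: [-0.189, 0.787, -0.571, 0.139]
contact_force: [-0.0, -0.5, -0.1]
gripper_width: 0.699
```

Request:
{"method": "carry_out", "body": {
  "moves": [
    [[0,0,0,0,0,-0.2,0.4],[0,0,0,0,0,-0.4,0.4],[0,0,0,0,0,-0.6,0.4],[0,0,0,0,0,-0.6,0.4],[0,0,0,0,0,-0.7,0.4],[0,0,0,0,0,-0.7,0.4],[0,0,0,0,0,-0.7,0.4],[0,0,0,0,0,0,0.4]]
  ]
}}

```text
time: 12.18
tool_pos: [0.4396, 0.2211, 0.2758]
tool_rot: [-0.194, 0.786, -0.57, 0.143]
contact_force: [1.1, -0.1, 1.2]
gripper_width: 0.701
```

```bash
cat > chk2.py <<'E'
import sys
from plan import *
from axis import *
from plant import grab_frame
n=sys.argv[1];m=np.array(eval(sys.argv[2]))
S=grab_frame('scene');f=grab_frame('side')
for nm,g in(('side',f),('scene',S)):
    W=cloud(g);k=(g['z_map']>0)&(np.hypot(W[...,0]-m[0],W[...,1]-m[1])<.025)&(W[...,2]>.1)&(W[...,2]<.25)
    P=W[k];print(nm,k.sum(),'top z',np.percentile(P[:,2],[90,97,99,100]).round(4));t=P[P[:,2]>np.percentile(P[:,2],97)-.004];print(' top face mean',t.mean(0).round(4),len(t))
c=f['frame'][200:330,220:350,::-1];c=cv2.resize(c,None,fx=3,fy=4)
d=S['frame'][80:210,260:390,::-1];d=cv2.resize(d,None,fx=3,fy=4)
cv2.imwrite(f'pics/{n}.png',np.hstack([c,d]))
E
python3 chk2.py k4 "[.505,.243]"
python3 - <<'E'
from plan import *
p,r=pose();print(p)
R=tgt(0,-20);G=[.598,-.2235,.133];pre=tcp(G,R,.021-.11)
mid=np.array([.53,.02,.27])
q,rr=show(mid,tgt(8,3),0.9)
q,rr=show(pre,R,0.9,q,rr)
E
```

```text
side 237 top z [0.1715 0.1727 0.1738 0.1742]
 top face mean [0.5035 0.244  0.1709] 78
scene 160 top z [0.1708 0.1725 0.1739 0.1752]
 top face mean [0.5063 0.24   0.1708] 40
[0.43893913 0.22076268 0.26991827]
n 7
[[-0.7,0.07,0.28,0.78,-0.08,0.04,0.9],[-0.7,0.07,0.28,0.78,-0.1,0.04,0.9],[-0.7,0.07,0.28,0.78,-0.12,0.04,0.9],[-0.69,0.07,0.28,0.77,-0.14,0.04,0.9],[-0.7,0.07,0.28,0.77,-0.16,0.03,0.9],[-0.69,0.07,0.28,0.77,-0.18,0.03,0.9],[-0.7,0.08,0.28,0.76,-0.2,0.02,0.9]]
n 9
[[-0.51,-0.03,0.18,0.71,-0.17,0.16,0.9],[-0.51,-0.03,0.18,0.71,-0.19,0.15,0.9],[-0.51,-0.03,0.18,0.7,-0.2,0.14,0.9],[-0.51,-0.03,0.18,0.7,-0.22,0.12,0.9],[-0.51,-0.02,0.18,0.7,-0.24,0.11,0.9],[-0.51,-0.02,0.17,0.69,-0.25,0.1,0.9],[-0.51,-0.03,0.17,0.69,-0.27,0.09,0.9],[-0.51,-0.03,0.18,0.68,-0.28,0.07,0.9]]
[[-0.51,-0.02,0.17,0.68,-0.3,0.07,0.9]]
```

View pics/k4.png

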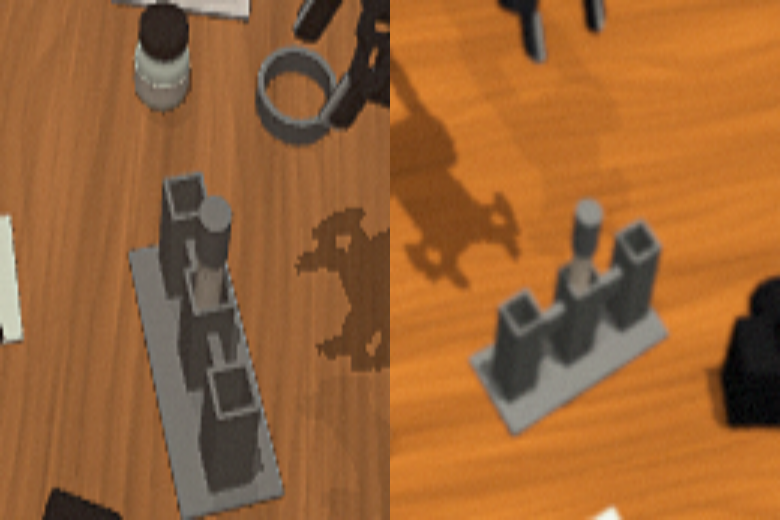

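Request:
{"method": "carry_out", "body": {
  "moves": [
    [[-0.7,0.07,0.28,0.78,-0.08,0.04,0.9],[-0.7,0.07,0.28,0.78,-0.1,0.04,0.9],[-0.7,0.07,0.28,0.78,-0.12,0.04,0.9],[-0.69,0.07,0.28,0.77,-0.14,0.04,0.9],[-0.7,0.07,0.28,0.77,-0.16,0.03,0.9],[-0.69,0.07,0.28,0.77,-0.18,0.03,0.9],[-0.7,0.08,0.28,0.76,-0.2,0.02,0.9],[-0.51,-0.03,0.18,0.71,-0.17,0.16,0.9]]
  ]
}}

```text
time: 12.95
tool_pos: [0.5416, -0.009, 0.2606]
tool_rot: [-0.001, 0.749, -0.663, -0.001]
contact_force: [1.0, 0.0, -0.4]
gripper_width: 0.951
```

Request:
{"method": "carry_out", "body": {
  "moves": [
    [[-0.51,-0.03,0.18,0.71,-0.19,0.15,0.9],[-0.51,-0.03,0.18,0.7,-0.2,0.14,0.9],[-0.51,-0.03,0.18,0.7,-0.22,0.12,0.9],[-0.51,-0.02,0.18,0.7,-0.24,0.11,0.9],[-0.51,-0.02,0.17,0.69,-0.25,0.1,0.9],[-0.51,-0.03,0.17,0.69,-0.27,0.09,0.9],[-0.51,-0.03,0.18,0.68,-0.28,0.07,0.9],[-0.51,-0.02,0.17,0.68,-0.3,0.07,0.9]]
  ]
}}

```text
time: 13.62
tool_pos: [0.6278, -0.2249, 0.2112]
tool_rot: [-0.126, -0.696, 0.696, 0.126]
contact_force: [0.8, 0.6, 1.1]
gripper_width: 0.951
```

Request:
{"method": "carry_out", "body": {
  "moves": [
    [[0,0,0,0,0,0,0.9],[0,0,0,0,0,0,0.9]]
  ]
}}

```text
time: 13.78
tool_pos: [0.6272, -0.2244, 0.2089]
tool_rot: [-0.126, -0.695, 0.696, 0.127]
contact_force: [-0.3, -0.2, -0.6]
gripper_width: 0.95
```

```bash
python3 - <<'E'
from plan import *
from plant import grab_frame
import cv2
f=grab_frame('wrist');cv2.imwrite('pics/w2.png',f['frame'][:,:,::-1])
p,r=pose();print(p,r.as_matrix().round(3))
H=f['hand_eye'];K=f['K']
for d in (.0,.12,.16):
    s=.378+d;t=-.3293;P=np.array([(s-t)*.7071,-.2225,(s+t)*.7071])
    c=H[:3,:3].T@(r.inv().apply(P-p)-H[:3,3]);th=np.arctan2(np.hypot(c[0],c[1]),c[2]);ph=np.arctan2(c[1],c[0])
    print(d,K[0,2]+K[0,0]*th*np.cos(ph),K[1,2]+K[1,1]*th*np.sin(ph))
R=tgt(0,-20);show(tcp([.598,-.2235,.133],R,.020),R,.9,ms=.5)
E
```

```text
[ 0.62738322 -0.22353665  0.21101731] [[-0.    -0.937 -0.35 ]
 [-1.    -0.     0.001]
 [-0.001  0.35  -0.937]]
0.0 253.7231782034518 209.81220733914677
0.12 253.28252980040395 197.31416632198489
0.16 253.02837103980428 190.08460190579888
n 6
[[0.02,0,0,0,0,0.43,0.9],[0.01,0,0,0,0,0.43,0.9],[0.02,0,0,0,0,0.43,0.9],[0.01,0.01,0,0,0,0.43,0.9],[0.02,0,0,0,0.01,0.43,0.9],[0.01,0.01,0,0,0,0.43,0.9]]
```

View pics/w2.png

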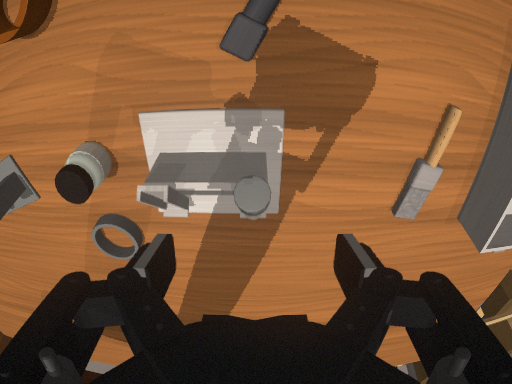

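Cap b at about (252,195), within 5 px of the predicted (253,190). Descend and grip.

Request:
{"method": "carry_out", "body": {
  "moves": [
    [[0.02,0,0,0,0,0.43,0.9],[0.02,0,0,0,0,0.43,0.9],[0.02,0,0,0,0,0.43,0.9],[0.02,0,0,0,0,0.43,0.9],[0.02,0,0,0,0.02,0.43,0.9],[0,0,0,0,0.02,0.43,0.9],[0,0,0,0,0,0,-1],[0,0,0,0,0,0,-1]]
  ]
}}

```text
time: 14.5
tool_pos: [0.5905, -0.2225, 0.1176]
tool_rot: [0.122, 0.697, -0.696, -0.121]
contact_force: [0.6, 0.4, 0.7]
gripper_width: 0.689
```

Request:
{"method": "carry_out", "body": {
  "moves": [
    [[0,0,0,0,0,0,-1],[0,0,0,0,0,0,-1],[0,0,0,0,0,0,-1],[0,0,0,0,0,0,-1],[0,0,0,0,0,0,-1],[0,0,0,0,0,0,-1],[0,0,0,0,0,0,-1]]
  ]
}}

```text
time: 15.08
tool_pos: [0.5928, -0.224, 0.1197]
tool_rot: [0.121, 0.697, -0.697, -0.119]
contact_force: [2.0, -0.4, 5.6]
gripper_width: 0.311
```

Request:
{"method": "carry_out", "body": {
  "moves": [
    [[0,0,0,0,0.05,-0.2,-1],[0,0,0,0,0.1,-0.4,-1],[0,0,0,0,0.17,-0.47,-1],[0,0,0,0,0.17,-0.47,-1],[0,0,0,0,0.17,-0.47,-1],[0,0,0,0,0.2,-0.55,-1],[0,0,0,0,0.2,-0.55,-1],[0,0,0,0,0.2,-0.55,-1]]
  ]
}}

```text
time: 15.75
tool_pos: [0.5929, -0.2237, 0.2733]
tool_rot: [-0.122, -0.697, 0.697, 0.121]
contact_force: [-0.1, -0.6, 0.0]
gripper_width: 0.314
```

```bash
python3 - <<'E'
from plan import *
from plant import grab_frame
from axis import fit
import cv2
p,r=pose();f=grab_frame('side');c=f['frame'][70:220,220:340,::-1];cv2.imwrite('pics/s3.png',cv2.resize(c,None,fx=4,fy=4))
s=state();print(s['contact_force'],s['gripper_width'],s['joint_pos'].round(3),s['tool_pos'])
R=r.as_matrix();a,q,ft=fit(f,p,R,np.array([.7071,0,.7071]))
at=R.T@a;qt=R.T@(q-p);F=R.T@(ft-p)
print('axis',a.round(4),'tool a',at.round(4),'q',qt.round(4),'foot',F.round(4))
F[0]-=qt[0]
R=upright(at,18)
m=np.array([.528,.172])
T=lambda m,z:np.r_[m,z]-R.apply(F)
p,r=pose();q,rr=show(T(m,.145),R,-1,ms=.75,mt=.75)
E
```

```text
[0.0520285  0.46858762 3.23179276] 0.3116392550006896 [-0.417  0.262  1.326 -0.145  1.859  1.135] [ 0.59464901 -0.22452291  0.27956766]
n 240 227 rms 0.0016 smin [-0.1446 -0.1406 -0.1393]
axis [0.7128 0.0008 0.7014] tool a [-1.000e-04 -4.334e-01 -9.012e-01] q [-0.0023 -0.0025 -0.0175] foot [-0.0023  0.0584  0.1092]
n 14
[[0.64,-0.02,-0.26,-0.71,0.1,0.05,-1],[0.64,-0.02,-0.26,-0.71,0.08,0.05,-1],[0.64,-0.02,-0.26,-0.72,0.07,0.04,-1],[0.64,-0.02,-0.26,-0.72,0.06,0.04,-1],[0.64,-0.02,-0.26,-0.72,0.04,0.04,-1],[0.64,-0.02,-0.27,-0.72,0.03,0.04,-1],[0.64,-0.02,-0.26,-0.72,0.02,0.04,-1],[0.64,-0.02,-0.27,-0.72,0,0.04,-1]]
[[0.64,-0.02,-0.26,-0.72,-0.01,0.04,-1],[0.64,-0.02,-0.27,-0.72,-0.03,0.05,-1],[0.63,-0.02,-0.26,-0.71,-0.04,0.05,-1],[0.63,-0.02,-0.27,-0.71,-0.06,0.05,-1],[0.64,-0.01,-0.26,-0.71,-0.07,0.06,-1],[0.63,-0.02,-0.27,-0.71,-0.08,0.06,-1]]
```

View pics/s3.png

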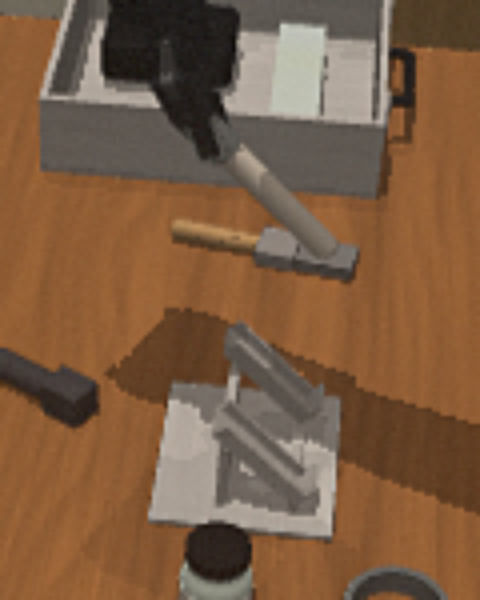

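Request:
{"method": "carry_out", "body": {
  "moves": [
    [[0.64,-0.02,-0.26,-0.71,0.1,0.05,-1],[0.64,-0.02,-0.26,-0.71,0.08,0.05,-1],[0.64,-0.02,-0.26,-0.72,0.07,0.04,-1],[0.64,-0.02,-0.26,-0.72,0.06,0.04,-1],[0.64,-0.02,-0.26,-0.72,0.04,0.04,-1],[0.64,-0.02,-0.27,-0.72,0.03,0.04,-1],[0.64,-0.02,-0.26,-0.72,0.02,0.04,-1],[0.64,-0.02,-0.27,-0.72,0,0.04,-1]]
  ]
}}

```text
time: 16.47
tool_pos: [0.5575, 0.0055, 0.2674]
tool_rot: [-0.053, 0.766, -0.64, 0.022]
contact_force: [0.7, 1.1, -0.3]
gripper_width: 0.306
```

Request:
{"method": "carry_out", "body": {
  "moves": [
    [[0.64,-0.02,-0.26,-0.72,-0.01,0.04,-1],[0.64,-0.02,-0.27,-0.72,-0.03,0.05,-1],[0.63,-0.02,-0.26,-0.71,-0.04,0.05,-1],[0.63,-0.02,-0.27,-0.71,-0.06,0.05,-1],[0.64,-0.01,-0.26,-0.71,-0.07,0.06,-1],[0.63,-0.02,-0.27,-0.71,-0.08,0.06,-1],[0,0,0,0,0,0,-1],[0,0,0,0,0,0,-1]]
  ]
}}

```text
time: 17.13
tool_pos: [0.5306, 0.1753, 0.2627]
tool_rot: [-0.179, 0.79, -0.573, 0.126]
contact_force: [-0.0, 0.2, -0.5]
gripper_width: 0.307
```

```bash
python3 chk.py k5
```

```text
17.1333 [-0.   0.2 -0.5] 0.3066298087628386 [0.5306 0.1753 0.2627] [ 0.147 -0.42   2.017  0.086  1.111  1.381]
side
n 248 248 rms 0.0011 smin [-0.1406 -0.1394 -0.1353]
axis [ 0.0091 -0.0099  0.9999] foot [0.5256 0.1757 0.1403] tool: a [ 0.007  -0.4319 -0.9019] q [-0.0004 -0.0037 -0.0169] foot [-0.0014  0.0565  0.1088]
scene
n 182 180 rms 0.0015 smin [-0.1421 -0.1403 -0.137 ]
axis [ 0.0141 -0.0151  0.9998] foot [0.5258 0.1766 0.1393] tool: a [ 0.0136 -0.4347 -0.9005] q [-0.0003 -0.0045 -0.0166] foot [-0.0022  0.0565  0.1098]
```

View pics/k5.png

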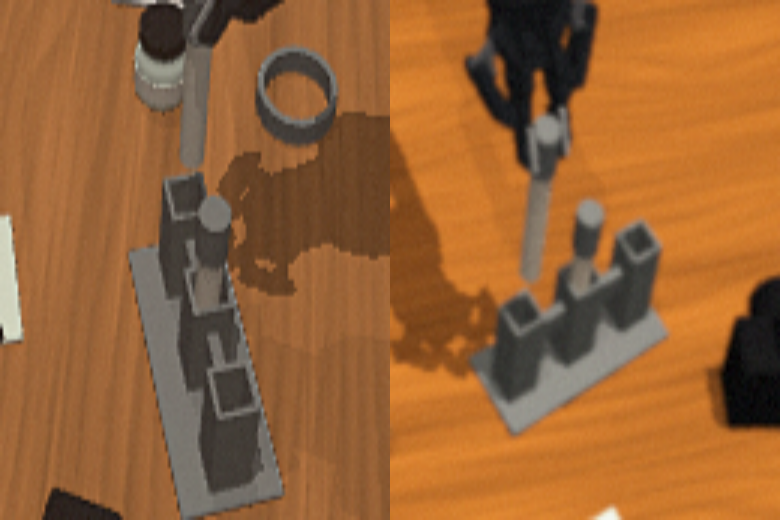

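```bash
python3 - <<'E'
from plan import *
a=np.array([.010,-.433,-.9014]);a/=np.linalg.norm(a);ft=np.array([-.0018,.0565,.1093])
R=upright(a,18)
m=np.array([.528,.172])
def T(m,z):return np.r_[m,z]-R.apply(ft)
q,rr=show(T(m,.135),R,-1,ms=.5)
q,rr=show(T(m,.08),R,-1,q,rr,ms=.25)
print(T(m,0))
E
```

```text
n 1
[[0.07,0.16,-0.07,0.03,0.08,0.12,-1]]
n 6
[[-0,-0,-0,-0,0.1,0.21,-1],[-0,-0,-0,-0,0.1,0.21,-1],[-0,-0,-0,-0,0.1,0.2,-1],[-0,-0,-0,-0,0.1,0.21,-1],[-0,-0,-0,-0.01,0.1,0.2,-1],[-0,-0,-0,-0,0.09,0.21,-1]]
[0.53160205 0.17257093 0.1229987 ]
```

Request:
{"method": "carry_out", "body": {
  "moves": [
    [[0.07,0.16,-0.07,0.03,0.08,0.12,-1],[0,0,0,0,0,0,-1],[0,0,0,0,0.1,0.21,-1],[0,0,0,0,0.1,0.21,-1],[0,0,0,0,0.1,0.21,-1],[0,0,0,0,0,0,-1]]
  ]
}}

```text
time: 17.73
tool_pos: [0.5301, 0.1723, 0.2257]
tool_rot: [-0.175, 0.79, -0.573, 0.133]
contact_force: [0.1, -0.2, -0.6]
gripper_width: 0.311
```

Request:
{"method": "carry_out", "body": {
  "moves": [
    [[0,0,0,0,0.1,0.21,-1],[0,0,0,0,0.1,0.21,-1],[0,0,0,0,0.1,0.21,-1],[0,0,0,0,0,0,-1]]
  ]
}}

```text
time: 18.07
tool_pos: [0.5303, 0.1724, 0.1985]
tool_rot: [-0.176, 0.79, -0.573, 0.133]
contact_force: [0.5, -0.5, -1.4]
gripper_width: 0.311
```

Request:
{"method": "carry_out", "body": {
  "moves": [
    [[0,0,0,0,0.05,0.09,-1],[0,0,0,0,0.05,0.09,-1],[0,0,0,0,0.05,0.09,-1],[0,0,0,0,0,0,-1]]
  ]
}}

```text
time: 18.4
tool_pos: [0.5307, 0.1723, 0.1886]
tool_rot: [-0.177, 0.789, -0.572, 0.134]
contact_force: [-0.4, -0.3, -0.2]
gripper_width: 0.306
```

Foot at about 0.066, no contact; probing past plug height.

Request:
{"method": "carry_out", "body": {
  "moves": [
    [[0,0,0,0,0.05,0.09,-1],[0,0,0,0,0.05,0.09,-1],[0,0,0,0,0.05,0.09,-1],[0,0,0,0,0.05,0.09,-1],[0,0,0,0,0,0,-1]]
  ]
}}

```text
time: 18.82
tool_pos: [0.5295, 0.1717, 0.1717]
tool_rot: [-0.177, 0.79, -0.572, 0.134]
contact_force: [-0.7, 0.3, -0.7]
gripper_width: 0.309
```

Request:
{"method": "carry_out", "body": {
  "moves": [
    [[0,0,0,0,0.05,0.09,-1],[0,0,0,0,0.05,0.09,-1],[0,0,0,0,0.05,0.09,-1],[0,0,0,0,0.05,0.09,-1],[0,0,0,0,0.05,0.09,-1],[0,0,0,0,0,0,-1]]
  ]
}}

```text
time: 19.32
tool_pos: [0.5287, 0.1712, 0.1514]
tool_rot: [-0.177, 0.789, -0.572, 0.134]
contact_force: [1.8, 1.4, -0.9]
gripper_width: 0.31
```

Request:
{"method": "carry_out", "body": {
  "moves": [
    [[0,0,0,0,0.04,0.09,-1],[0,0,0,0,0.04,0.09,-1],[0,0,0,0,0.02,0.05,-1],[0,0,0,0,0,0,-1]]
  ]
}}

```text
time: 19.65
tool_pos: [0.5291, 0.1713, 0.1416]
tool_rot: [-0.177, 0.789, -0.572, 0.134]
contact_force: [-0.3, 0.0, -0.9]
gripper_width: 0.312
```

Foot at about 0.019; last few millimetres in small steps.

Request:
{"method": "carry_out", "body": {
  "moves": [
    [[0,0,0,0,0.02,0.05,-1],[0,0,0,0,0.02,0.05,-1],[0,0,0,0,0.02,0.05,-1],[0,0,0,0,0,0,-1]]
  ]
}}

```text
time: 19.98
tool_pos: [0.5317, 0.1718, 0.1388]
tool_rot: [-0.179, 0.789, -0.572, 0.136]
contact_force: [-3.1, -0.6, 7.2]
gripper_width: 0.306
```

Request:
{"method": "carry_out", "body": {
  "moves": [
    [[0,0,0,0,0,0,0.2],[0,0,0,0,0,0,0.2],[0,0,0,0,0,0,0.2],[0,0,0,0,0,0,0.2],[0,0,0,0,0,0,0.2]]
  ]
}}

```text
time: 20.4
tool_pos: [0.5298, 0.1713, 0.1357]
tool_rot: [-0.177, 0.789, -0.572, 0.134]
contact_force: [-0.5, -0.2, -0.6]
gripper_width: 0.603
```

Request:
{"method": "carry_out", "body": {
  "moves": [
    [[0,0,0,0,0,-0.2,0.2],[0,0,0,0,0,-0.4,0.2],[0,0,0,0,0,-0.6,0.2],[0,0,0,0,0,-0.6,0.2],[0,0,0,0,0,-0.7,0.2],[0,0,0,0,0,-0.7,0.2],[0,0,0,0,0,-0.7,0.2],[0,0,0,0,0,0,0.2]]
  ]
}}

```text
time: 21.07
tool_pos: [0.4663, 0.1518, 0.285]
tool_rot: [-0.181, 0.788, -0.571, 0.139]
contact_force: [1.1, -0.1, 1.7]
gripper_width: 0.601
```

```bash
python3 chk2.py k6 "[.528,.172]"; python3 chk2.py k7 "[.505,.243]"; python3 - <<'E'
from plant import state,grab_frame
import cv2
s=state();print(s['time'],s['contact_force'],s['tool_pos'],s['joint_vel'].round(3))
cv2.imwrite('pics/sc9.png',grab_frame('scene')['frame'][:,:,::-1])
E
```

```text
side 225 top z [0.1715 0.1725 0.1728 0.1735]
 top face mean [0.528  0.1747 0.1708] 68
scene 165 top z [0.1708 0.1722 0.1733 0.1743]
 top face mean [0.5302 0.1714 0.1705] 43
side 234 top z [0.1717 0.1725 0.1736 0.1739]
 top face mean [0.5041 0.2443 0.1709] 80
scene 165 top z [0.1705 0.1723 0.1737 0.1759]
 top face mean [0.5077 0.2418 0.1707] 35
21.2667 [-0.08010751 -0.38982363  0.1589223 ] [0.46480029 0.15170562 0.27553909] [0.001 0.018 0.015 0.001 0.    0.   ]
```

View pics/k7.png

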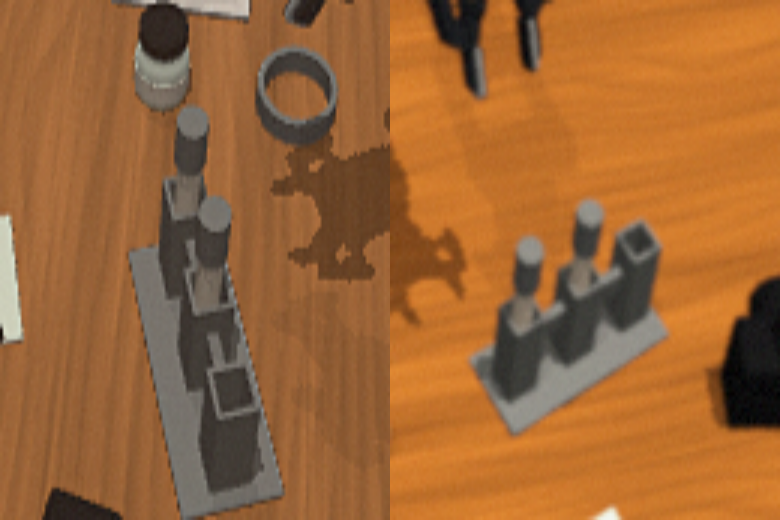

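View pics/sc9.png

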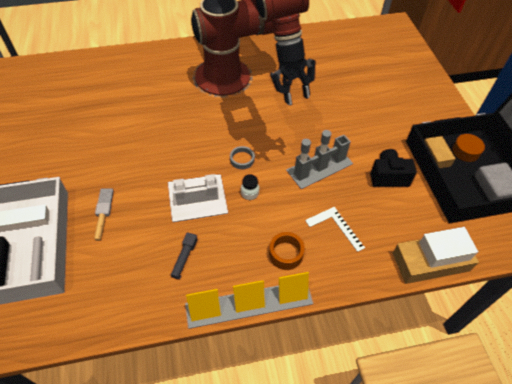

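Both caps top out at 0.171 m, so both feet sit at about 0.011 m. The tubes are upright in pockets 0 and 1, the gripper is well clear, and the bystanders are where they started.

```bash
python3 -c "
from plant import ticket;print(ticket.job_done())"
```

```text
the job is handed in; nothing more can be done
None
```

Both tubes are standing cap up in the rack, let go, and the job was handed in at about 21.3 s. No verdict is reported on hand-in.

- **Pockets used:** I tried tube_a in pocket 2 first. It stopped far too high, about 46 mm above the depth the clear pockets allow and with about 17 N of force, so that pocket holds the plug. tube_a then went to the bottom of pocket 1 and tube_b to the bottom of pocket 0.
- **Seating:** In the last pictures both cap tops read about 0.171 m in both the scene and side cameras. That puts each foot about 11 mm above the table, where 10 mm is fully seated.
- **Position:** The cap centres lie within about 3 mm of the pocket axes, and the tubes look upright.
- **Hand and kit:** The gripper is clear of everything, with no contact force left, and the other kit looks unmoved in the scene picture.
- **Small disagreements:** The two cameras differ by about 2–4 mm sideways, close to the stated calibration. My foot heights while holding a tube read about 5 mm high, at both the plug and the floor.

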